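# Slide the tube block under the shaker's spring flap

## Task

On the shaker, push the roller of the orange thumb lever away from the robot with one fingertip to hold the spring flap open, and while it is held open push the blue tube block along its rails with the other fingertip until its toe is fully home against the stop under the flap. Then let the flap close on the toe and move clear. Only push: do not lift or tip the block, and leave the bottle, beaker and vial where they are.

Things in the scene. Friction and masses are not known exactly. Their poses are not given: they have to be found in the camera images.
- shaker: Fixed white bench shaker, 250 x 250 mm, flat grey deck 75 mm above the bench. Origin: centre of its underside; its x axis (the push direction) points from the control panel side, nearest the robot, to the flap; y to the left, z up. Its yaw varies. Two aluminium rails along x, 8 mm high and 4 mm thick, stand 64 mm apart (inside) and guide the block; two hinge posts at the flap rise 26 mm above the deck.
- deck (a point): Centre of the shaker's deck surface; axes as the shaker.
- stop (a point): Centre of the front face of the black rubber stop under the flap, at deck height; axes as the shaker. 41 mm ahead (+x) of the deck centre. The stop is 40 mm wide and 10 mm high.
- hinge (a point): Middle of the flap's hinge axis, which runs along the shaker's y; 14 mm beyond (+x) the stop's face and 16 mm above the deck.
- flap (a joint): Angle of the orange spring flap, rad: 0 = closed (lip 3 mm above the deck), grows as the lip rises, up to 1.2. A spring always closes it, torque 0.07 N m x (1 + angle). Opening turns it about the shaker's +y: what is above the hinge moves +x, what is on the robot's side of it rises. From 0.3 rad on the block's toe passes under the lip; resting on the toe it reads about 0.19. Pushing the block against the closed lip only closes it tighter.
- flap_lip (a point): Middle of the flap's lip, on its underside: closed, 25 mm before (-x of) the hinge and 3 mm above the deck. The flap is 66 mm wide (y) and its lip's rounded edge reaches 2.5 mm further to -x. Moves with the flap.
- lever_roller (a point): Centre of the white roller at the end of the orange thumb lever, which is one piece with the flap and rises beside it, 62 mm to the left (+y) of the flap's middle. The roller is free-turning, 12 mm thick and 22 mm long (along the shaker's y). Closed, its centre is 44 mm before (-x of) the hinge and 28 mm above it (44 mm above the deck); it swings about the hinge axis at a radius of 52 mm, rising to 68 mm above the deck, as it is pushed to +x. Moves with the flap.
- block: Loose blue tube block, about 0.18 kg, standing between the rails on the deck. Upright part 24 (x) x 60 (y) x 60 mm high with three white caps on top (to 69 mm); from its front a flat toe, 60 mm wide and 8 mm thick, reaches out to 32 mm ahead of the origin. Origin: centre of the upright part's underside; x towards the toe, z up.
- block_toe (a point): Middle of the toe's front edge, at its underside; 32 mm ahead (+x) of the block's origin. Home when it is at stop.
- block_back (a point): Middle of the block's flat back face (12 mm behind the origin), 45 mm above the deck: push here, in the shaker's +x.
- vial: Bystander: small amber vial, 28 mm wide and 45 mm tall, standing on the deck right of the rails (-y). Origin: centre of its underside.
- reagent: Bystander: amber bottle, 60 mm wide, 110 mm tall, on the bench beside the shaker. Origin: centre of its underside.
- beaker: Bystander: glass beaker, 64 mm wide, 85 mm tall, on the bench beside the shaker. Origin: centre of its underside.
There are look-alikes about, which are no part of the job. What is meant by the block is not green, and is the larger of those in its own colour.

How it is judged (in metres and radians):
On the way, in this order (a step that is already met when the one before it is completed fails the run):
1. the lever is pushed by a finger and the flap is open while the block's toe is still outside the lip (value of joint flap above 0.27 rad and contact force between the fingers and flap above 0.3 N and x of block_toe in the frame of stop below -0.01 m), for 0.05 s.
2. the block's toe is home at the stop (within 4 mm) with the flap still held open (x of block_toe in the frame of stop above -0.004 m and y of block_toe in the frame of stop between -0.007 and 0.007 m and value of joint flap above 0.25 rad and contact force between the fingers and flap above 0.3 N), for 0.1 s.
At the end, for the whole second after the job is handed in: The block stands upright and still on the deck, its toe within 4 mm of the stop and 7 mm of the middle, square to the rails within 0.12 rad, and the flap has closed on the toe and presses on it (joint 0.13 to 0.25 rad, over 0.5 N) (x of block_toe in the frame of stop above -0.004 m and y of block_toe in the frame of stop between -0.007 and 0.007 m and value of joint flap between 0.13 and 0.25 rad and contact force between flap and block above 0.5 N and linear speed of block below 0.01 m/s and angle between block's own z axis and vertical below 0.06 rad and angle between the x axis of block and the x axis of shaker, either way round below 0.12 rad); the robot touches nothing.
It fails at once if the block is lifted off the deck (over 8 mm) (z of block in the frame of deck above 0.008 m).
It fails at once if the block is tipped (over 0.2 rad) (angle between block's own z axis and vertical above 0.2 rad).
It fails at once if the vial is moved more than 15 mm or knocked over (distance of vial from where it was at the start of the episode above 0.015 m or angle between vial's own z axis and vertical above 0.3 rad).
It fails at once if the reagent is moved more than 15 mm or knocked over (distance of reagent from where it was at the start of the episode above 0.015 m or angle between reagent's own z axis and vertical above 0.3 rad).
It fails at once if the beaker is moved more than 15 mm or knocked over (distance of beaker from where it was at the start of the episode above 0.015 m or angle between beaker's own z axis and vertical above 0.3 rad).
It also fails if it takes over 35 s, if anything falls off the work surface, if the arm or the gripper's body presses on something with over 40 N, if the wrist force passes 120 N, or if a joint passes its speed limit or range.

## Robot

A 6-joint arm with a two-finger parallel gripper is mounted at the origin on the work surface. World frame = base frame: x ahead of the robot, y to its left, z up, the work surface at z = 0. Lengths are in m, angles in degrees, forces in N, time in s.
With the tool pointing down it reaches from about 0.3 to 0.75 m from the base axis. Payload 8.5 kg.
Tool frame: the origin (TCP) lies at the very end of the fingers, on their centre line; the grasp point (between the pads) lies 19 mm behind it (hold_point_z is the distance from the TCP to the grasp point, in m); z points along the fingers, y is the direction in which the jaws open and shut (so a half turn about z gives the same grasp; the last joint's range is limited). The gripper opens to 85 mm and grips with 20 to 120 N. Pads are 22 mm wide; open, the fingers measure 114 mm over their backs; the gripper's body (76 mm by 85 mm) begins 54 mm behind the grasp point. The pads swing forward as they close: fully open they stand 13 mm farther back than shut.
Start: joints at [57.622, 21.807, 74.336, -0, 83.858, -12.336], TCP at [0.188, 0.517, 0.231] pointing down, gripper open.
Joint ranges: [-178.18, 178.18], [-50.72, 133.34], [12.68, 142.11], [-81.47, 261.47], [9.98, 163.14], [-165.26, 165.26]. Speed limits (degrees/s): [136.94, 136.94, 180, 180, 180, 180].

## Interface

Orientations are given as a 3x3 rotation matrix whose columns are the frame's x, y, z axes.
In Python, from rig import observe, get_image, close_job, hold_point_z gives the robot as it stands. The module is installed in compiled form; this text tells all that it offers.
- The arm moves only by the tool jog_arm, never from a script. Its arguments are lists of equal length, an entry for each row: "travel": the shift along the world's x, y, z in m, a list of three; "dr": the turn, a rotation vector about the world's x, y, z in rad, a list of three. In form: {"travel": [[x, y, z], ...], "dr": [[rx, ry, rz], ...]}. A call has 1 to 20 rows; each row shifts and turns the commanded pose from where the row before left it; what a row does not reach is not made up. A row lasts 1/12 s, in which the tool goes at most 41.7 mm and 7.16 degrees, less where a joint would pass 70% of its speed; a pose out of reach is approached as far as the arm can. A call with a gripper value outside its range is refused whole. "jaw" is the finger opening in m, from 0 to 0.0854, set as the call begins (left out, the last holds). The fingers move at their own pace and stop on an object; "newtons" is the grip in N (left out, the last holds). Time passes only in rows, so rows that do not move let the fingers close. It gives the time, the measured TCP pose, the force and the opening at its end, in the units of the state.
- observe(): the state, without advancing time (a new reading comes with each control period).
- get_image(name): name is "scene" or "top" or "wrist"; returns a dict with "color" (384x512x3 uint8, red, green, blue), "fovy" (degrees; the focal length in pixels is half the picture's height over the tangent of half this angle, whatever the lens; pixels are square), "cx", "cy" (the principal point, pixels), "R" (3x3) and "t" (3): a world point X has camera coordinates R X + t. Camera axes: x right, y down, z forward; pixel columns grow to the right and rows downward; lengths in m; the calibration is good to about 2 mm. A picture is of the moment at which its call begins. There is no depth.
- close_job(): hands the job in, once; it reports no verdict.
The state is a dict: "time_s": time; "q": joint angles; "qvel": joint speeds; "joint_efforts": joint torques, N m; "position": TCP position; "tool_rot": TCP orientation; "ft_force": force on the tool from outside, world axes, zero at the start; "wrist_torque": the same for the moment, N m; "grip_width": finger opening in m.
Only numpy, scipy, OpenCV 4.12 (cv2) and the standard library are available. Lean on these libraries where they do the work, as an engineer would, in place of code of your own. Each camera call takes 0.05 s, during which the arm holds its last target.

## Working session

There is one attempt and no reset: what is moved stays moved. The work goes in short steps, Python scripts to look and compute and a tool call to move; the robot and the scene stay as the last step left them, time stands still between calls to the robot, and variables do not carry over. Pictures are saved under pics/ and viewed, and the job is handed in when it is done.

Besides the shell and the picture viewer there is one more tool, called after "Emit:" in YAML: its name, and indented under it one key for each argument. jog_arm: Moves the arm, as the interface text tells. Its arguments: {"type":"object","properties":{"travel":{"type":"array"},"dr":{"type":"array"},"jaw":{"type":"number"},"newtons":{"type":"number"}},"required":["travel","dr"]}

```bash
mkdir -p pics; ls; cat > h.py <<'E'
import numpy as np,cv2
from rig import observe,get_image,close_job,hold_point_z
def grab(n,f):
    d=get_image(n); cv2.imwrite('pics/'+f+'.png',d['color'][:,:,::-1]); 
    np.savez('pics/'+f+'.npz',**{k:np.array(v) for k,v in d.items()}); return d
def load(f): return dict(np.load('pics/'+f+'.npz'))
def ray(d,u,v):
    f=d['color'].shape[0]/2/np.tan(np.radians(float(d['fovy']))/2)
    R=d['R'];c=-R.T@d['t']; r=R.T@np.array([(u-d['cx'])/f,(v-d['cy'])/f,1]); return c,r/np.linalg.norm(r)
def onz(d,u,v,z):
    c,r=ray(d,u,v); return c+r*(z-c[2])/r[2]
def proj(d,X):
    f=d['color'].shape[0]/2/np.tan(np.radians(float(d['fovy']))/2)
    p=d['R']@np.array(X)+d['t']; return f*p[0]/p[2]+float(d['cx']),f*p[1]/p[2]+float(d['cy'])
E
python3 - <<'E'
from h import *
for n in ['scene','top','wrist']:
    d=grab(n,n+'0'); c,r=ray(d,float(d['cx']),float(d['cy'])); print(n,d['fovy'],d['cx'],d['cy'],c,r)
print(observe(),hold_point_z)
E
```

```text
pics
scene 43.266299712369154 257.69364247919026 188.00868783081543 [ 1.0557836  -0.54701629  0.83997047] [-0.51123477  0.54085715 -0.66791657]
top 43.15433991341065 256.6134856014434 190.9944723313421 [0.35111975 0.0588168  1.22488214] [ 0.14715865 -0.01422175 -0.98901065]
wrist 69.91293651087767 254.6364206828886 192.77933147686596 [0.11748197 0.54244903 0.37353847] [ 0.27702436 -0.10340438 -0.9552827 ]
{'time_s': 0.15, 'q': array([ 5.76227733e+01,  2.18337299e+01,  7.43727231e+01,  3.30847359e-04,
        8.38550225e+01, -1.23357299e+01]), 'qvel': array([ 0.0298553 , -0.0877448 , -0.12655331, -0.0992399 ,  0.0525745 ,
        0.01267636]), 'joint_efforts': array([ 1.66141741e-03, -4.48629963e+01, -2.31343567e+01, -1.95484058e-04,
        3.79709774e-03, -2.65270813e-05]), 'position': array([0.18837073, 0.5165132 , 0.23085063]), 'tool_rot': array([[-9.39444384e-01,  3.42700911e-01, -5.79404536e-04],
       [ 3.42701320e-01,  9.39443979e-01, -9.03076709e-04],
       [ 2.34832893e-04, -1.04695304e-03, -9.99999424e-01]]), 'ft_force': array([0.86653011, 0.37419762, 0.04233336]), 'wrist_torque': array([0.01134121, 0.00635267, 0.02126311]), 'grip_width': 0.08524652010923991} 0.0187
```

View pics/scene0.png

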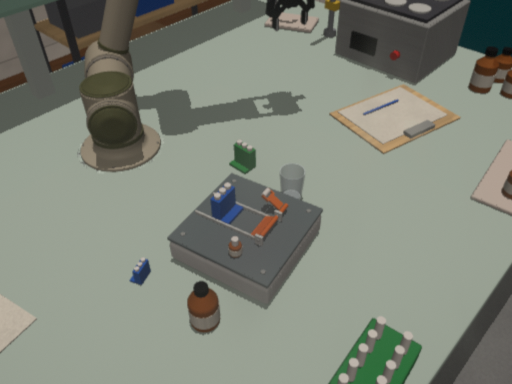

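View pics/top0.png

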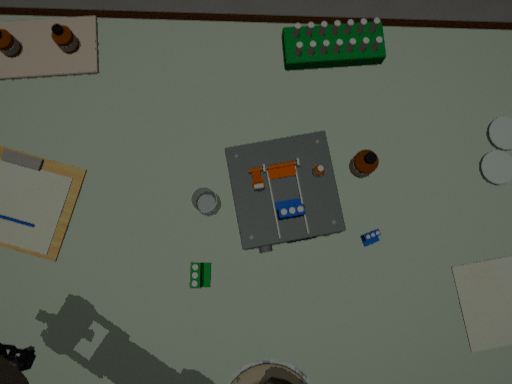

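View pics/wrist0.png

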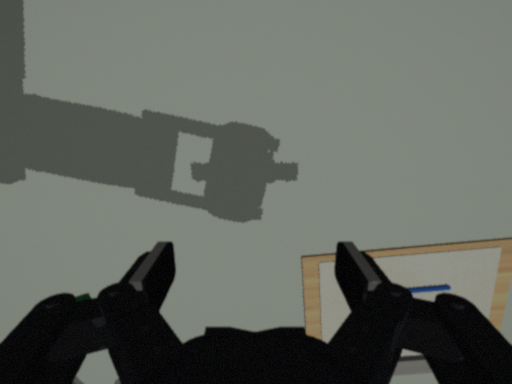

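The top view shows the deck at about (225–345, 132–248), with the block at (290,210), the flap at (282,170), the lever and roller at (257,180), the vial at (319,170), the bottle at (366,162) and the beaker at (206,202). Next I'll measure the deck.

```bash
python3 - <<'E'
from h import *
d=load('top0'); im=d['color'][:,:,::-1].copy()
crop=cv2.resize(im[120:260,185:385],None,fx=4,fy=4,interpolation=cv2.INTER_CUBIC); cv2.imwrite('pics/topz.png',crop)
s=load('scene0'); c2=cv2.resize(s['color'][165:295,160:335][:,:,::-1],None,fx=4.5,fy=4.5,interpolation=cv2.INTER_CUBIC); cv2.imwrite('pics/scz.png',c2)
print(im[225,260],im[280,300],im[150,240])
E
```

```text
[64 69 65] [ 95 108  99] [63 66 62]
```

View pics/topz.png

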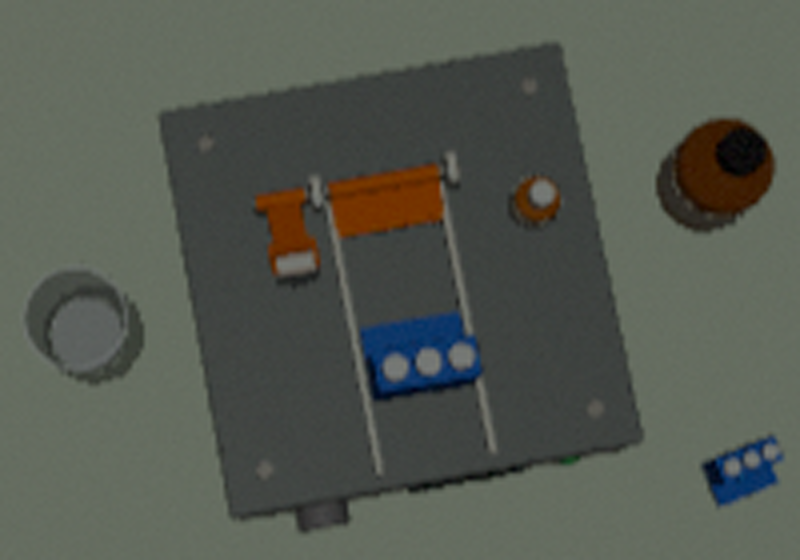

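View pics/scz.png

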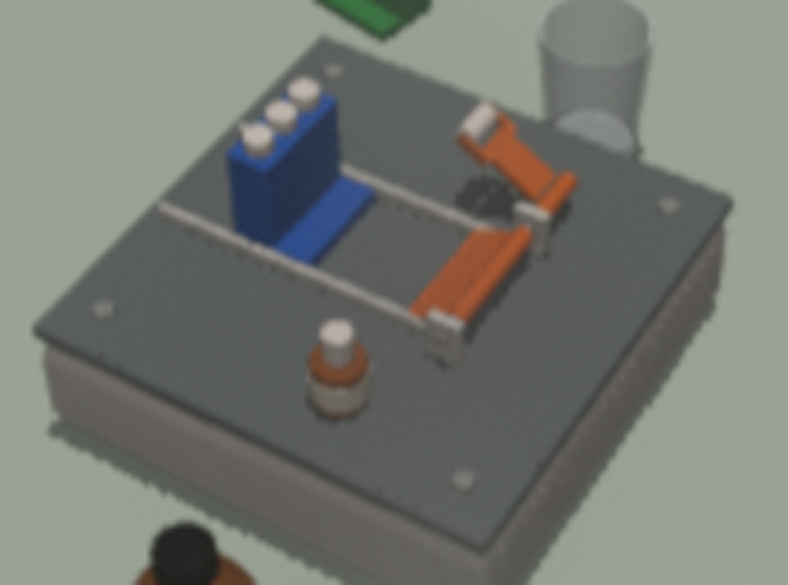

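The deck corners are clear in both views. In the top crop they sit near (162,113), (560,43), (641,442) and (233,517). In the scene crop they sit near (325,38), (732,203), (483,550) and (36,328).

```bash
python3 - <<'E'
from h import *
from itertools import product
def T(x,y): return 185+(x+.5)/4-.5,120+(y+.5)/4-.5
def S(x,y): return 160+(x+.5)/4.5-.5,165+(y+.5)/4.5-.5
t=load('top0');s=load('scene0')
# order: FL(+x,+y), FR(+x,-y), BR(-x,-y), BL
tc=[(162,113),(560,43),(641,442),(233,517)]
sc=[(732,203),(483,550),(36,328),(325,38)]
P=np.array([onz(t,*T(*p),.075) for p in tc]);Q=np.array([onz(s,*S(*p),.075) for p in sc])
M=np.array([[.125,.125],[.125,-.125],[-.125,-.125],[-.125,.125]])
for A in (P,Q,(P+Q)/2):
    c=A.mean(0)[:2]; B=A[:,:2]-c
    yaw=np.arctan2((M[:,0]*B[:,1]-M[:,1]*B[:,0]).sum(),(M*B).sum())
    print(np.round(A[:,:2],4).tolist(),c,np.degrees(yaw),[np.linalg.norm(A[i]-A[i-1]).round(4) for i in range(4)])
c0=c
R=np.array([[np.cos(yaw),-np.sin(yaw)],[np.sin(yaw),np.cos(yaw)]])
def loc(X): return np.round(np.r_[R.T@(X[:2]-c0),X[2]-.075]*1000,1)
def tri(a,b):
    (c1,r1),(c2,r2)=a,b
    k=np.linalg.lstsq(np.c_[r1,-r2],c2-c1,rcond=None)[0]; p,q=c1+k[0]*r1,c2+k[1]*r2
    return (p+q)/2,np.linalg.norm(p-q)
for n,a,b in [('roller',(296,264),(480,122)),('capL',(396,367),(304,92)),('capM',(429,361),(281,115)),('capR',(462,355),(258,138)),('vialcap',(542,192),(337,333))]:
    X,e=tri(ray(t,*T(*a)),ray(s,*S(*b))); print(n,X,e,loc(X))
for n,a,z in [('toe fl',(362,328),.083),('toe fr',(458,314),.083),('beaker',(85,330),.0)]:
    print(n,loc(onz(t,*T(*a),z)))
for n,a,z in [('toe fl',(377,190),.083),('toe fr',(303,262),.083)]:
    print(n,loc(onz(s,*S(*a),z)))
print(c0,yaw); np.savez('fr.npz',c=c0,yaw=yaw)
E
```

```text
[[0.6259, 0.121], [0.6763, -0.1206], [0.4337, -0.1694], [0.3838, 0.0714]] [ 0.52992871 -0.02438961] 11.605233331480541 [np.float64(0.2471), np.float64(0.2469), np.float64(0.2475), np.float64(0.2459)]
[[0.6276, 0.1165], [0.6774, -0.1245], [0.4355, -0.1721], [0.386, 0.07]] [ 0.53161927 -0.02753339] 11.316908965471372 [np.float64(0.246), np.float64(0.2461), np.float64(0.2465), np.float64(0.2472)]
[[0.6267, 0.1187], [0.6769, -0.1226], [0.4346, -0.1707], [0.3849, 0.0707]] [ 0.53077399 -0.0259615 ] 11.461187134493928 [np.float64(0.2466), np.float64(0.2465), np.float64(0.247), np.float64(0.2466)]
roller [0.52798432 0.03864667 0.12127384] 0.00012040367306683666 [10.1 63.9 46.3]
capL [ 0.46689412 -0.01908576  0.14254468] 0.0019134520102980401 [-61.2  19.4  67.5]
capM [ 0.47060113 -0.03776988  0.14236385] 0.0024006729159838642 [-61.3   0.4  67.4]
capR [ 0.47437844 -0.05634837  0.14247676] 0.0025962106973157354 [-61.3 -18.6  67.5]
vialcap [ 0.57350051 -0.10441184  0.11911692] 0.0025273870924033635 [ 26.3 -85.4  44.1]
toe fl [-28.7  30.2   8. ]
toe fr [-30.4 -27.6   8. ]
beaker [ 10.1 197.2 -75. ]
toe fl [-29.7  30.5   8. ]
toe fr [-33.4 -29.8   8. ]
[ 0.53077399 -0.0259615 ] 0.2000354516841332
```

```bash
cat >> h.py <<'E'
try:
    F=np.load('fr.npz'); C0=F['c']; YAW=float(F['yaw'])
    R2=np.array([[np.cos(YAW),-np.sin(YAW)],[np.sin(YAW),np.cos(YAW)]])
except Exception: pass
def w2s(X): return np.r_[R2.T@(np.asarray(X)[:2]-C0),X[2]-.075]*1000
def s2w(x,y,z): return np.r_[C0+R2@np.array([x,y])/1000,z/1000+.075]
def dirs(v): return R2@np.array(v)
E
python3 - <<'E'
from h import *
g=s2w(-122,-30.6,145); o=observe(); print(g,g-o['position'],w2s(o['position']),R2)
E
```

```text
[ 0.41728707 -0.08019322  0.22      ] [ 0.22891634 -0.59670642 -0.01085063] [-227.78364849  599.69442345  155.85062868] [[ 0.98005953 -0.19870408]
 [ 0.19870408  0.98005953]]
```

Emit:
jog_arm:
  travel:
    - [0.0115,-0.03,-0.0005]
    - [0.0115,-0.03,-0.0005]
    - [0.0115,-0.03,-0.0005]
    - [0.0115,-0.03,-0.0005]
    - [0.0115,-0.03,-0.0005]
    - [0.0115,-0.03,-0.0005]
    - [0.0115,-0.03,-0.0005]
    - [0.0115,-0.03,-0.0005]
    - [0.0115,-0.03,-0.0005]
    - [0.0115,-0.03,-0.0005]
    - [0.0115,-0.03,-0.0005]
    - [0.0115,-0.03,-0.0005]
    - [0.0115,-0.03,-0.0005]
    - [0.0115,-0.03,-0.0005]
    - [0.0115,-0.03,-0.0005]
    - [0.0115,-0.03,-0.0005]
    - [0.0115,-0.03,-0.0005]
    - [0.0115,-0.03,-0.0005]
    - [0.011,-0.03,-0.0005]
    - [0.011,-0.027,-0.0005]
  dr:
    - [0,0,-0.0044]
    - [0,0,-0.0044]
    - [0,0,-0.0044]
    - [0,0,-0.0044]
    - [0,0,-0.0044]
    - [0,0,-0.0044]
    - [0,0,-0.0044]
    - [0,0,-0.0044]
    - [0,0,-0.0044]
    - [0,0,-0.0044]
    - [0,0,-0.0044]
    - [0,0,-0.0044]
    - [0,0,-0.0044]
    - [0,0,-0.0044]
    - [0,0,-0.0044]
    - [0,0,-0.0044]
    - [0,0,-0.0044]
    - [0,0,-0.0044]
    - [0,0,-0.0044]
    - [0,0,-0.0037]
  jaw: 0.065

```text
time_s: 1.82
position: [0.4177, -0.0822, 0.2212]
tool_rot: [[-0.906, 0.424, -0.0], [0.424, 0.906, 0.0], [0.0, -0.0, -1.0]]
ft_force: [0.3, 0.3, 0.1]
grip_width: 0.065
```

```bash
python3 - <<'E'
from h import *
s=grab('scene','s1'); w=grab('wrist','w1'); o=observe(); print(o['time_s'],o['position'],w2s(o['position']),o['tool_rot'],o['grip_width'],o['ft_force'],o['wrist_torque'])
cv2.imwrite('pics/s1z.png',cv2.resize(s['color'][60:300,80:340][:,:,::-1],None,fx=2.5,fy=2.5,interpolation=cv2.INTER_CUBIC))
E
```

```text
1.9167 [ 0.41865235 -0.08354992  0.22087392] [-121.32893272  -34.16105086  145.87391616] [[-9.04334937e-01  4.26823513e-01 -1.05478447e-04]
 [ 4.26823503e-01  9.04334783e-01 -5.45829634e-04]
 [-1.37585093e-04 -5.38633488e-04 -9.99999845e-01]] 0.06506278547474273 [ 0.59573868 -0.63438706  0.74195568] [0.01606566 0.01633689 0.00303644]
```

View pics/s1z.png

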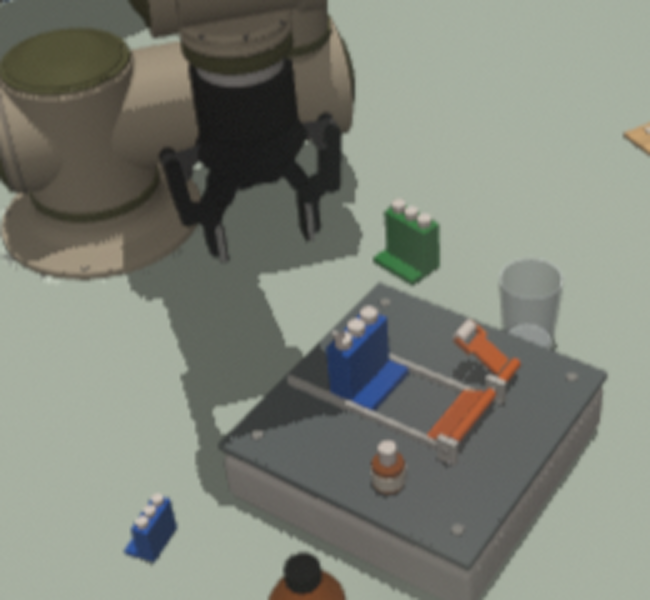

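View pics/w1.png

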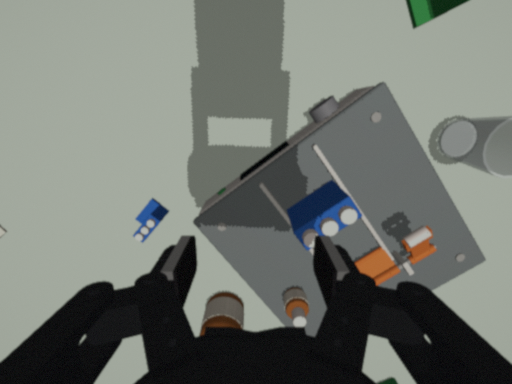

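The scene crop shows both fingers clear above the deck, with tips near (222,258) and (314,238). I'll use these pixels to find the tip height and spacing.

```bash
python3 - <<'E'
from h import *
s=load('s1'); o=observe(); p=o['position'];Rt=o['tool_rot']
for h in (.0325,.039,.045):
  for dz in (0,.008):
    for sg in (1,-1):
      u,v=proj(s,p+sg*h*Rt[:,1]+[0,0,dz]); print(h,dz,sg,(u-80)*2.5,(v-60)*2.5)
cv2.imwrite('pics/tip.png',cv2.resize(s['color'][100:180,135:225][:,:,::-1],None,fx=8,fy=7,interpolation=cv2.INTER_CUBIC))
E
```

```text
0.0325 0 1 304.5729548524662 243.83910416568597
0.0325 0 -1 227.64832461883685 262.9430481249019
0.0325 0.008 1 303.7234669302411 236.1759290594432
0.0325 0.008 -1 226.3622313444786 255.2460094886908
0.039 0 1 312.1162882359451 241.96574555757834
0.039 0 -1 219.8035098895754 264.8912784966707
0.039 0.008 1 311.3088091349047 234.30608966467375
0.039 0.008 -1 218.47205080697435 257.1909936440263
0.045 0 1 319.05580398571124 240.2423427984752
0.045 0 -1 212.53702769762185 266.6958821477265
0.045 0.008 1 318.28684403777066 232.58595572642724
0.045 0.008 -1 211.1634084371353 258.9926246128973
```

View pics/tip.png

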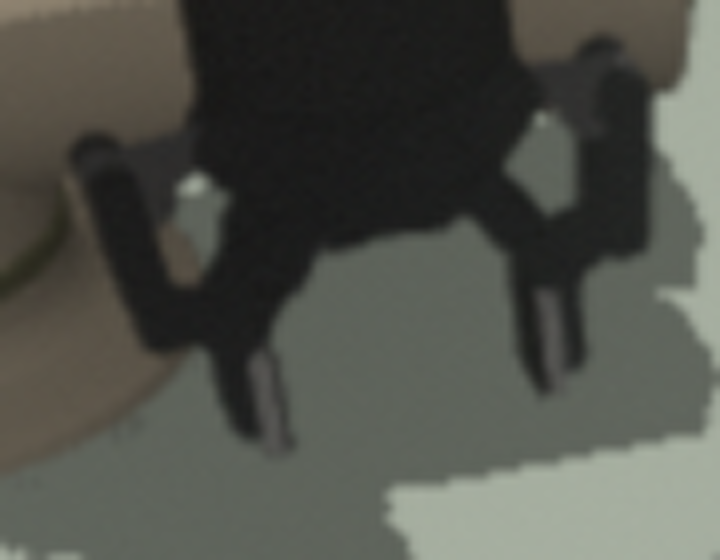

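Emit:
jog_arm:
  travel:
    - [-0.001,0.005,-0.02]
    - [0,0,-0.03]
    - [0,0,-0.03]
    - [0,0,-0.03]
    - [0,0,-0.008]
    - [0,0,0]
    - [0,0,0]
  dr:
    - [0,0,0]
    - [0,0,0]
    - [0,0,0]
    - [0,0,0]
    - [0,0,0]
    - [0,0,0]
    - [0,0,0]

```text
time_s: 2.5
position: [0.4169, -0.0753, 0.1042]
tool_rot: [[-0.906, 0.423, 0.0], [0.423, 0.906, -0.0], [-0.0, 0.0, -1.0]]
ft_force: [1.3, 0.2, 0.2]
grip_width: 0.065
```

```bash
python3 - <<'E'
from h import *
s=grab('scene','s2'); o=observe(); print(o['time_s'],w2s(o['position']),o['ft_force'],o['wrist_torque'])
cv2.imwrite('pics/s2z.png',cv2.resize(s['color'][110:300,120:340][:,:,::-1],None,fx=3.5,fy=3.1,interpolation=cv2.INTER_CUBIC))
E
```

```text
2.55 [-121.13918582  -25.96840843   29.65248358] [-0.26461004  0.809129   -0.04510824] [ 0.0036654  -0.00205322  0.01854189]
```

View pics/s2z.png

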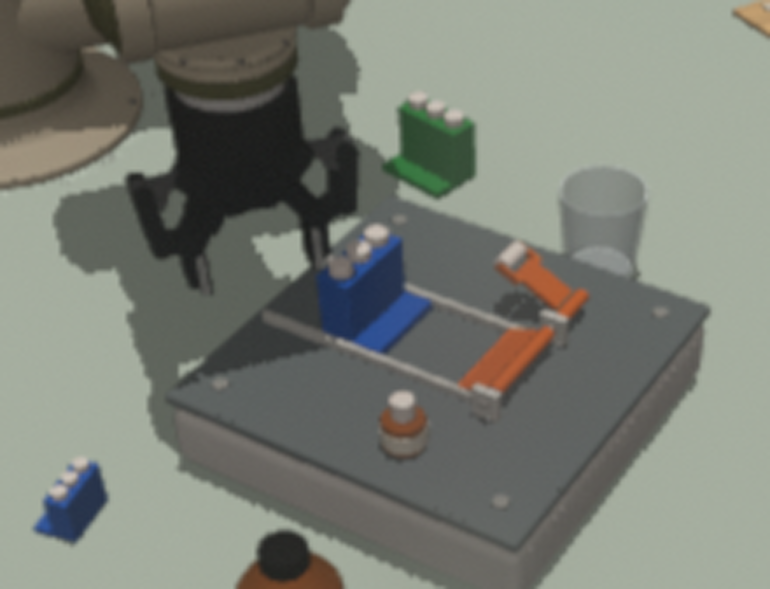

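Emit:
jog_arm:
  travel:
    - [0.0045,0.0009,0]
    - [0.0045,0.0009,0]
    - [0.0045,0.0009,0]
    - [0.0045,0.0009,0]
    - [0.0045,0.0009,0]
    - [0.0045,0.0009,0]
    - [0.0045,0.0009,0]
    - [0.0045,0.0009,0]
    - [0.0045,0.0009,0]
    - [0.0045,0.0009,0]
    - [0,0,0]
    - [0,0,0]
  dr:
    - [0,0,0]
    - [0,0,0]
    - [0,0,0]
    - [0,0,0]
    - [0,0,0]
    - [0,0,0]
    - [0,0,0]
    - [0,0,0]
    - [0,0,0]
    - [0,0,0]
    - [0,0,0]
    - [0,0,0]

```text
time_s: 3.55
position: [0.4618, -0.0664, 0.1032]
tool_rot: [[-0.906, 0.423, 0.0], [0.423, 0.906, -0.0], [-0.0, 0.0, -1.0]]
ft_force: [-1.0, 0.7, -1.0]
grip_width: 0.0651
```

```bash
python3 - <<'E'
from h import *
s=grab('scene','s3'); o=observe(); print(o['time_s'],w2s(o['position']),o['ft_force'],o['wrist_torque'])
cv2.imwrite('pics/s3z.png',cv2.resize(s['color'][145:275,170:320][:,:,::-1],None,fx=5,fy=4.5,interpolation=cv2.INTER_CUBIC))
E
```

```text
3.6 [-75.77557437 -25.90704283  28.22551616] [ 0.27275104  0.30025341 -0.02392346] [-0.01383277  0.10517555  0.05943273]
```

View pics/s3z.png

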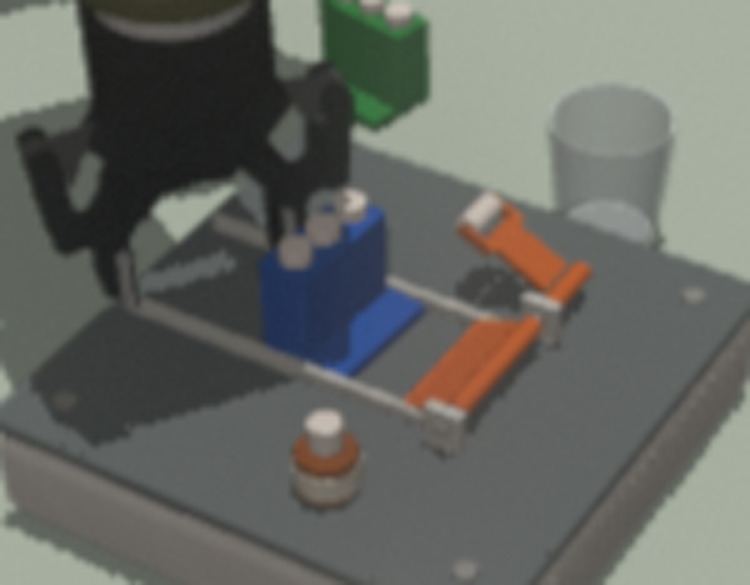

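The block has moved along the rails, with its toe's front corners at about (423,305) and (345,375) in this crop.

```bash
python3 - <<'E'
from h import *
s=load('s3')
for x,y,z in [(425,307,.083),(348,376,.083),(352,203,.144),(323,226,.144),(295,248,.144),(484,212,.121)]:
    print(w2s(onz(s,170+(x+.5)/5-.5,145+(y+.5)/4.5-.5,z)))
E
```

```text
[ 1.96581637 27.13439206  8.        ]
[ -1.9403786  -29.41355502   8.        ]
[-28.84536413  19.08841945  69.        ]
[-30.61968475  -0.77773481  69.        ]
[-32.37348704 -19.41656039  69.        ]
[10.22808653 64.31095154 46.        ]
```

Emit:
jog_arm:
  travel:
    - [0.0044,0.0009,0]
    - [0.0044,0.0009,0]
    - [0,0,0]
    - [0,0,0]
    - [-0.0073,-0.0015,0]
    - [-0.0073,-0.0015,0]
    - [0,0,0]
    - [-0.0019,0.0095,0]
    - [-0.0019,0.0095,0]
    - [-0.0019,0.0095,0]
    - [-0.0019,0.0095,0]
    - [-0.0019,0.0095,0]
    - [-0.0019,0.0095,0]
    - [0,0,0]
    - [0,0,0]
  dr:
    - [0,0,0]
    - [0,0,0]
    - [0,0,0]
    - [0,0,0]
    - [0,0,0]
    - [0,0,0]
    - [0,0,0]
    - [0,0,0]
    - [0,0,0]
    - [0,0,0]
    - [0,0,0]
    - [0,0,0]
    - [0,0,0]
    - [0,0,0]
    - [0,0,0]

```text
time_s: 4.85
position: [0.4443, -0.0099, 0.1034]
tool_rot: [[-0.907, 0.422, 0.0], [0.422, 0.907, -0.0], [-0.0, -0.0, -1.0]]
ft_force: [-0.6, 0.3, 0.2]
grip_width: 0.0648
```

```bash
python3 - <<'E'
from h import *
s=grab('scene','s4'); t=grab('top','t4'); o=observe(); print(o['time_s'],w2s(o['position']),o['ft_force'],o['wrist_torque'])
cv2.imwrite('pics/s4z.png',cv2.resize(s['color'][145:275,170:320][:,:,::-1],None,fx=5,fy=4.5,interpolation=cv2.INTER_CUBIC))
cv2.imwrite('pics/t4z.png',cv2.resize(t['color'][120:260,185:385][:,:,::-1],None,fx=4,fy=4,interpolation=cv2.INTER_CUBIC))
E
```

```text
4.95 [-81.53870726  32.13573583  28.35788434] [-1.05353877 -0.90073498 -0.32086956] [-0.00530173  0.04014037  0.01569384]
```

View pics/s4z.png

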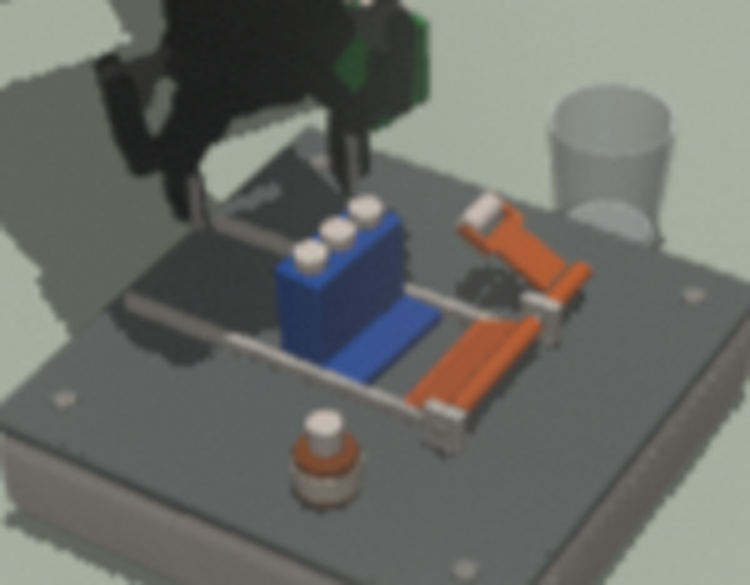

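View pics/t4z.png

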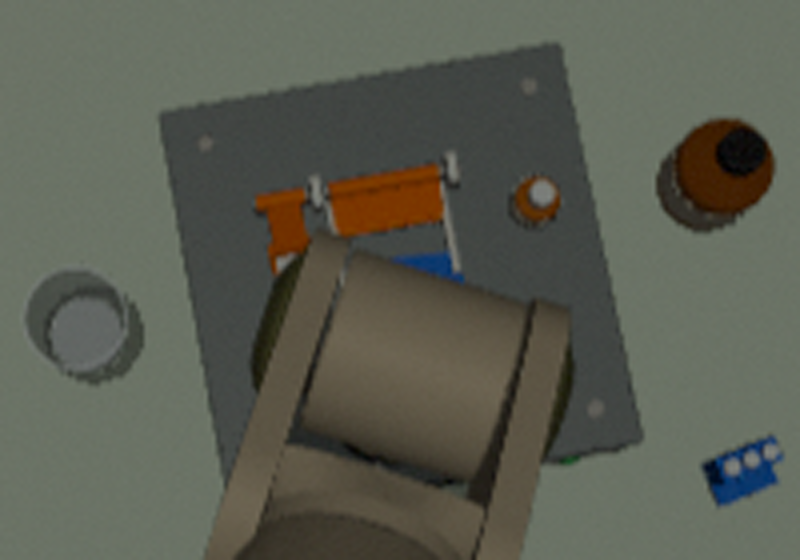

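The toe is now about 10 mm past the deck centre, short of the lip. The fingers are lined up with the roller and the middle of the block. I'll advance 67 mm, which should open the flap to about 0.35 rad or more before the toe reaches the lip.

Emit:
jog_arm:
  travel:
    - [0.0047,0.00095,0]
    - [0.0047,0.00095,0]
    - [0.0047,0.00095,0]
    - [0.0047,0.00095,0]
    - [0.0047,0.00095,0]
    - [0.0047,0.00095,0]
    - [0.0047,0.00095,0]
    - [0.0047,0.00095,0]
    - [0.0047,0.00095,0]
    - [0.0047,0.00095,0]
    - [0.0047,0.00095,0]
    - [0.0047,0.00095,0]
    - [0.0047,0.00095,0]
    - [0.0047,0.00095,0]
    - [0,0,0]
    - [0,0,0]
    - [0,0,0]
  dr:
    - [0,0,0]
    - [0,0,0]
    - [0,0,0]
    - [0,0,0]
    - [0,0,0]
    - [0,0,0]
    - [0,0,0]
    - [0,0,0]
    - [0,0,0]
    - [0,0,0]
    - [0,0,0]
    - [0,0,0]
    - [0,0,0]
    - [0,0,0]
    - [0,0,0]
    - [0,0,0]
    - [0,0,0]

```text
time_s: 6.37
position: [0.5099, 0.0028, 0.1033]
tool_rot: [[-0.906, 0.423, -0.0], [0.423, 0.906, 0.0], [0.0, -0.0, -1.0]]
ft_force: [-1.6, -0.7, 0.4]
grip_width: 0.0651
```

```bash
python3 - <<'E'
from h import *
s=grab('scene','s5'); o=observe(); print(o['time_s'],w2s(o['position']),o['ft_force'],o['wrist_torque'])
cv2.imwrite('pics/s5z.png',cv2.resize(s['color'][145:275,170:320][:,:,::-1],None,fx=5,fy=4.5,interpolation=cv2.INTER_CUBIC))
E
```

```text
6.4167 [-14.73227162  32.33658708  28.27828309] [-2.24363913  0.68047614 -0.26328308] [-0.01083174  0.35116337  0.13182539]
```

View pics/s5z.png

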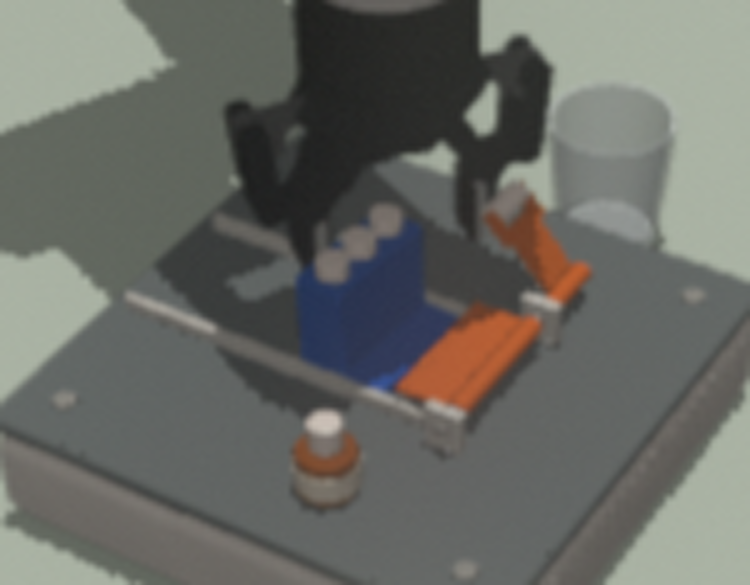

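The roller is being pushed at (505,205), the flap is raised, and the block has followed to near the lip with its caps at (386,219), (359,241) and (331,264). Next I'll check the toe position.

```bash
cat >> h.py <<'E'
def sc(s,x,y,z): return w2s(onz(s,170+(x+.5)/5-.5,145+(y+.5)/4.5-.5,z)).round(1)
E
python3 - <<'E'
from h import *
s=load('s4')
for a in [(366,209),(338,232),(310,256)]: print(sc(s,*a,.144))
s=load('s5')
for a in [(386,219),(359,241),(331,264)]: print(sc(s,*a,.144))
print(sc(s,508,203,.134))
E
```

```text
[-21.4  18.6  69. ]
[-22.9  -1.   69. ]
[-24.  -20.7  69. ]
[-10.3  17.   69. ]
[-11.9  -1.7  69. ]
[-13.5 -20.7  69. ]
[23.1 62.9 59. ]
```

The toe is at about +20 mm, 21 mm from the stop, and the roller position agrees with a flap angle of about 0.36 rad. I'll push on 19 mm.

Emit:
jog_arm:
  travel:
    - [0.00233,0.00047,0]
    - [0.00233,0.00047,0]
    - [0.00233,0.00047,0]
    - [0.00233,0.00047,0]
    - [0.00233,0.00047,0]
    - [0.00233,0.00047,0]
    - [0.00233,0.00047,0]
    - [0.00233,0.00047,0]
    - [0,0,0]
    - [0,0,0]
  dr:
    - [0,0,0]
    - [0,0,0]
    - [0,0,0]
    - [0,0,0]
    - [0,0,0]
    - [0,0,0]
    - [0,0,0]
    - [0,0,0]
    - [0,0,0]
    - [0,0,0]

```text
time_s: 7.25
position: [0.529, 0.0066, 0.1033]
tool_rot: [[-0.906, 0.423, 0.0], [0.423, 0.906, 0.0], [-0.0, 0.0, -1.0]]
ft_force: [-3.0, -0.1, 0.4]
grip_width: 0.0649
```

```bash
python3 - <<'E'
from h import *
s=grab('scene','s6'); o=observe(); print(o['time_s'],w2s(o['position']),R2.T@o['ft_force'][:2],o['wrist_torque'])
cv2.imwrite('pics/s6z.png',cv2.resize(s['color'][145:275,170:320][:,:,::-1],None,fx=5,fy=4.5,interpolation=cv2.INTER_CUBIC))
E
```

```text
7.3 [ 4.57583427 32.26763506 28.30604943] [-3.05129196  0.56297864] [0.02612472 0.37174197 0.12876597]
```

View pics/s6z.png

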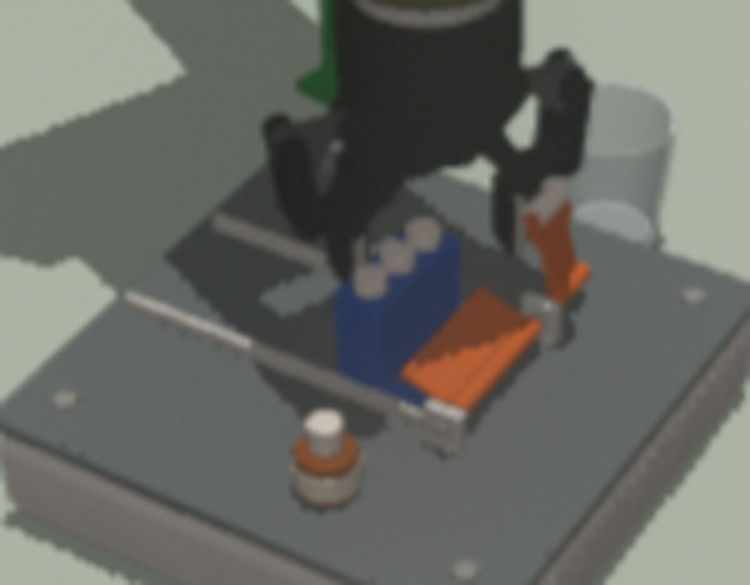

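The flap is raised well clear and the block is under it, with caps at (422,234), (396,256) and (370,279). I'll finish in small steps, watching for the force to rise at the stop.

Emit:
jog_arm:
  travel:
    - [0.001,0.0002,0]
    - [0.0005,0.0001,0]
    - [0,0,0]
  dr:
    - [0,0,0]
    - [0,0,0]
    - [0,0,0]

```text
time_s: 7.55
position: [0.53, 0.0068, 0.1034]
tool_rot: [[-0.906, 0.423, -0.001], [0.423, 0.906, -0.0], [0.0, -0.0, -1.0]]
ft_force: [-4.9, -0.1, 1.3]
grip_width: 0.0651
```

```bash
python3 - <<'E'
from h import *
s=load('s6')
for a in [(422,234),(396,256),(370,279)]: print(sc(s,*a,.144))
o=observe(); print(o['time_s'],w2s(o['position']),R2.T@o['ft_force'][:2],o['wrist_torque'])
E
```

```text
[ 8.4 16.  69. ]
[ 6.9 -2.3 69. ]
[  5.9 -20.8  69. ]
7.55 [ 5.78046329 32.2633544  28.36009861] [-4.83082633  0.91561254] [-0.08854424  0.74768546  0.02438162]
```

Emit:
jog_arm:
  travel:
    - [0,0,0]
    - [0,0,0]
    - [0,0,0]
  dr:
    - [0,0,0]
    - [0,0,0]
    - [0,0,0]

```text
time_s: 7.8
position: [0.5301, 0.0068, 0.1034]
tool_rot: [[-0.906, 0.423, -0.0], [0.423, 0.906, -0.0], [0.0, -0.0, -1.0]]
ft_force: [-5.3, 1.1, 1.7]
grip_width: 0.0647
```

```bash
python3 - <<'E'
from h import *
s=grab('scene','s7'); o=observe(); print(o['time_s'],w2s(o['position']),R2.T@o['ft_force'][:2],o['ft_force'][2],o['wrist_torque'])
cv2.imwrite('pics/s7z.png',cv2.resize(s['color'][145:275,170:320][:,:,::-1],None,fx=5,fy=4.5,interpolation=cv2.INTER_CUBIC))
E
```

```text
7.85 [ 5.82075022 32.24890557 28.33491333] [-4.5787785  0.8332081] 2.4296474929699983 [-0.08248474  0.70597494  0.03348174]
```

View pics/s7z.png

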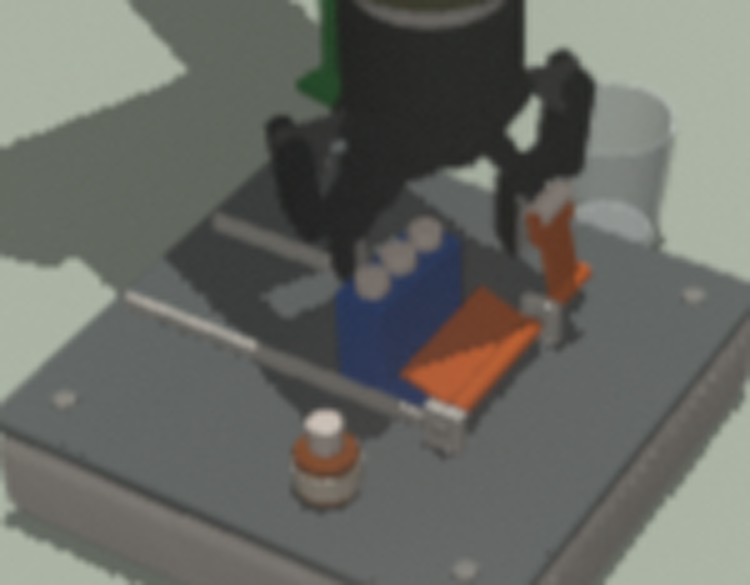

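The force rise together with caps giving the toe at about 40–41 mm means the block is home, with the flap still held open. Now I'll back straight out and let the flap close.

Emit:
jog_arm:
  travel:
    - [-0.0015,-0.0003,0]
    - [-0.0025,-0.0005,0]
    - [-0.0025,-0.0005,0]
    - [-0.0039,-0.0008,0]
    - [-0.0039,-0.0008,0]
    - [-0.0039,-0.0008,0]
    - [-0.0039,-0.0008,0]
    - [-0.0039,-0.0008,0]
    - [-0.0049,-0.001,0]
    - [-0.0049,-0.001,0]
    - [-0.0098,-0.002,0]
    - [-0.0098,-0.002,0]
    - [-0.0098,-0.002,0]
    - [-0.0098,-0.002,0]
    - [0,0,0.02]
    - [0,0,0.03]
    - [0,0,0.03]
    - [0,0,0.03]
    - [0,0,0]
    - [0,0,0]
  dr:
    - [0,0,0]
    - [0,0,0]
    - [0,0,0]
    - [0,0,0]
    - [0,0,0]
    - [0,0,0]
    - [0,0,0]
    - [0,0,0]
    - [0,0,0]
    - [0,0,0]
    - [0,0,0]
    - [0,0,0]
    - [0,0,0]
    - [0,0,0]
    - [0,0,0]
    - [0,0,0]
    - [0,0,0]
    - [0,0,0]
    - [0,0,0]
    - [0,0,0]

```text
time_s: 9.52
position: [0.4557, -0.0087, 0.2146]
tool_rot: [[-0.906, 0.423, 0.004], [0.423, 0.906, -0.001], [-0.004, 0.001, -1.0]]
ft_force: [0.0, -0.4, -1.2]
grip_width: 0.065
```

```bash
python3 - <<'E'
from h import *
s=grab('scene','s8'); o=observe(); print(o['time_s'],w2s(o['position']),o['ft_force'])
cv2.imwrite('pics/s8z.png',cv2.resize(s['color'][145:275,170:320][:,:,::-1],None,fx=5,fy=4.5,interpolation=cv2.INTER_CUBIC))
E
```

```text
9.5667 [-70.68895845  32.12934042 138.29491712] [-0.02461168 -0.04951361 -0.60367737]
```

View pics/s8z.png

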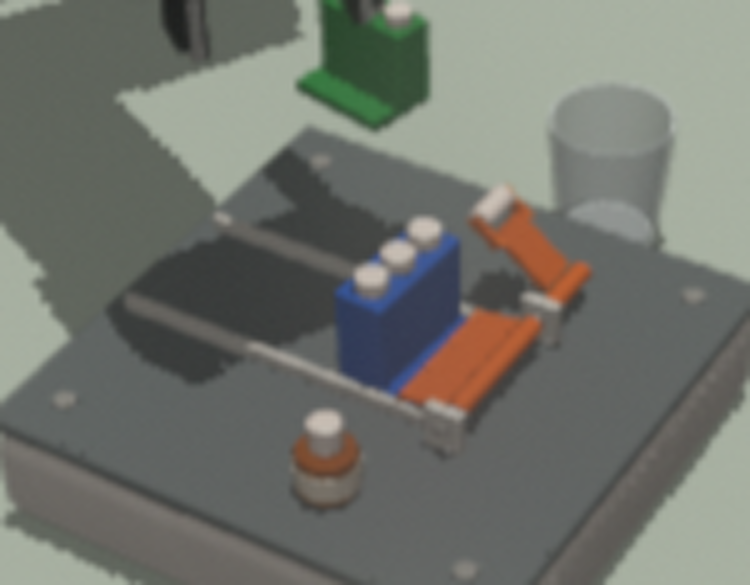

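The arm is clear, the flap is down on the toe and the caps are at (424,230), (398,254) and (371,279). As a last check I'll compute positions, using the top view as well.

```bash
python3 - <<'E'
from h import *
s=load('s8')
for a in [(424,230),(398,254),(371,279)]: print(sc(s,*a,.144))
for th in (0,.13,.19,.25):
    c,q=np.cos(th),np.sin(th); X=s2w(55-44*c+28*q,62,16+44*q+28*c); u,v=proj(s,X); print(th,(u-170+.5)*5-.5,(v-145+.5)*4.5-.5)
t=grab('top','t8');o=observe();print(o['time_s'],o['qvel'].round(2))
cv2.imwrite('pics/t8z.png',cv2.resize(t['color'][120:260,185:385][:,:,::-1],None,fx=4,fy=4,interpolation=cv2.INTER_CUBIC))
E
```

```text
[ 7.6 18.8 69. ]
[ 6.9 -0.7 69. ]
[  6.2 -20.6  69. ]
0 482.8253383971234 218.29464407922234
0.13 490.6956993284426 212.86242337410857
0.19 494.80996025363805 210.7835065494474
0.25 499.21075225353445 208.9886642703614
9.6167 [ 0.08  0.89  0.5  -0.01  0.19  0.04]
```

View pics/t8z.png

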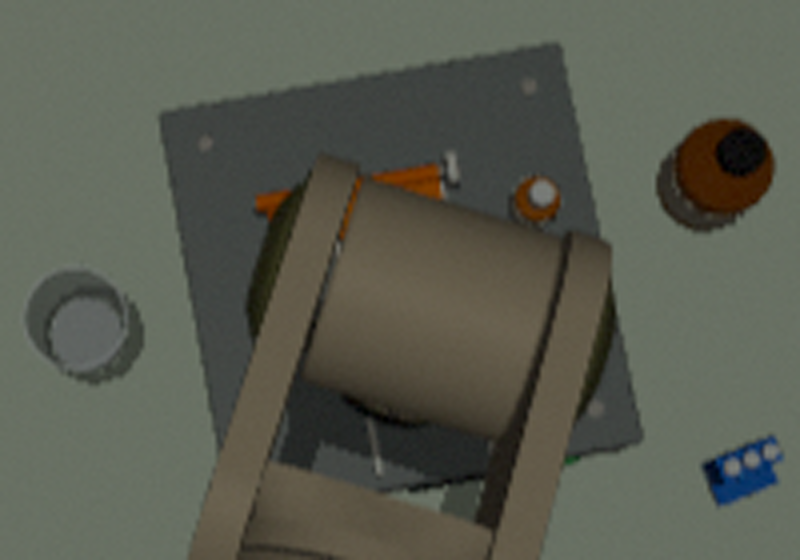

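The roller position matches about 0.19 rad. The scene view alone puts the toe about 2 mm short of the stop, so I'll move the arm out of the top camera's view and triangulate it again.

Emit:
jog_arm:
  travel:
    - [-0.005,0.03,0.003]
    - [-0.01,0.03,0.003]
    - [-0.01,0.03,0.003]
    - [-0.01,0.03,0.003]
    - [-0.01,0.03,0.003]
    - [-0.01,0.03,0.003]
    - [-0.01,0.03,0.003]
    - [-0.01,0.03,0.003]
    - [-0.01,0.03,0.003]
    - [-0.01,0.03,0.003]
    - [-0.01,0.03,0.003]
    - [-0.01,0.03,0.003]
    - [0,0,0]
    - [0,0,0]
  dr:
    - [0,0,0]
    - [0,0,0]
    - [0,0,0]
    - [0,0,0]
    - [0,0,0]
    - [0,0,0]
    - [0,0,0]
    - [0,0,0]
    - [0,0,0]
    - [0,0,0]
    - [0,0,0]
    - [0,0,0]
    - [0,0,0]
    - [0,0,0]

```text
time_s: 10.78
position: [0.3394, 0.3523, 0.2479]
tool_rot: [[-0.907, 0.421, -0.002], [0.421, 0.907, -0.001], [0.001, -0.002, -1.0]]
ft_force: [0.0, -1.3, 0.1]
grip_width: 0.0645
```

```bash
python3 - <<'E'
from h import *
s=grab('scene','s9');t=grab('top','t9');o=observe();print(o['time_s'])
cv2.imwrite('pics/s9z.png',cv2.resize(s['color'][165:295,160:335][:,:,::-1],None,fx=4.5,fy=4.5,interpolation=cv2.INTER_CUBIC))
cv2.imwrite('pics/t9z.png',cv2.resize(t['color'][120:260,185:385][:,:,::-1],None,fx=4,fy=4,interpolation=cv2.INTER_CUBIC))
E
```

```text
10.8833
```

View pics/t9z.png

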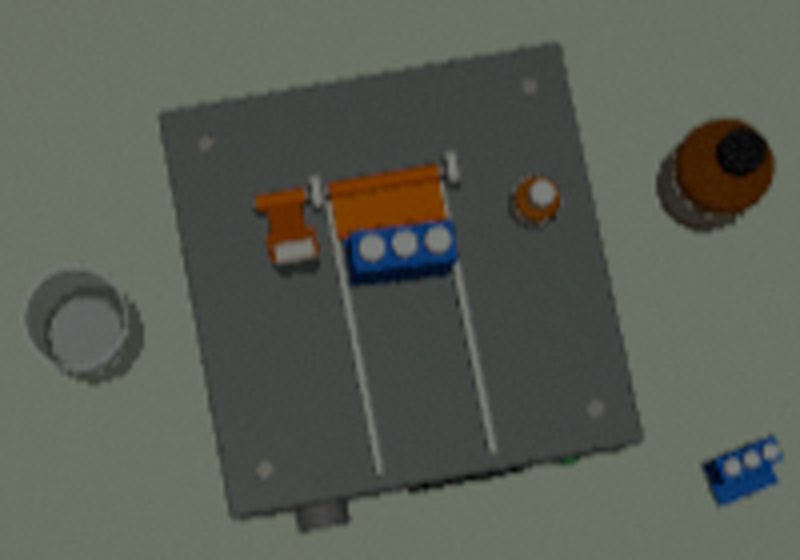

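View pics/s9z.png

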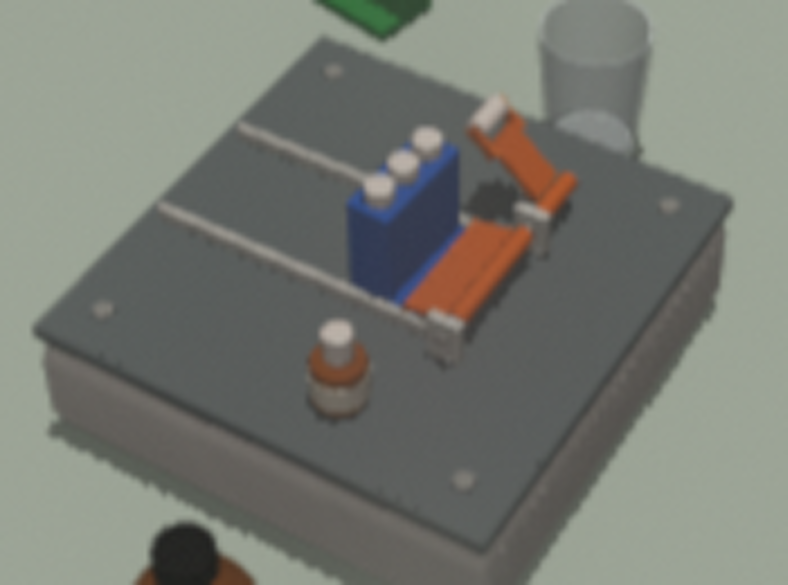

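```bash
python3 - <<'E'
from h import *
def cents(d,box,th):
    u0,v0,u1,v1=box; im=cv2.resize(d['color'][v0:v1,u0:u1],None,fx=8,fy=8,interpolation=cv2.INTER_CUBIC)
    hsv=cv2.cvtColor(im,cv2.COLOR_RGB2HSV); m=((hsv[...,2]>th)&(hsv[...,1]<70)).astype(np.uint8)
    n,l,st,c=cv2.connectedComponentsWithStats(m)
    return [((c[i][0]+.5)/8-.5+u0,(c[i][1]+.5)/8-.5+v0,st[i][4]) for i in range(1,n) if st[i][4]>200]
for nm,d,b,th in [('top0',load('top0'),(276,200,308,220),110),('top9',load('t9'),(272,172,300,190),110),('sc0',load('scene0'),(208,180,236,203),150),('sc9',load('s9'),(238,190,262,213),150)]:
    print(nm,[tuple(np.round(x,2)) for x in cents(d,b,th)])
def tri(a,b):
    (c1,r1),(c2,r2)=a,b
    k=np.linalg.lstsq(np.c_[r1,-r2],c2-c1,rcond=None)[0]; p,q=c1+k[0]*r1,c2+k[1]*r2
    return (p+q)/2,np.linalg.norm(p-q)
def T(x,y): return 185+(x+.5)/4-.5,120+(y+.5)/4-.5
def S(x,y): return 160+(x+.5)/4.5-.5,165+(y+.5)/4.5-.5
t=load('t9');s=load('s9')
for a,b in [((372,248),(427,139)),((405,244),(403,163)),((438,240),(379,186)),((294,251),(490,116)),((316,186),(534,211)),((450,162),(446,320))]:
    X,e=tri(ray(t,*T(*a)),ray(s,*S(*b)));print(w2s(X).round(1),round(e*1000,1))
E
```

```text
top0 [(np.float64(300.0), np.float64(208.43), np.float64(1345.0)), (np.float64(291.78), np.float64(209.81), np.float64(1596.0)), (np.float64(283.54), np.float64(211.1), np.float64(1497.0))]
top9 [(np.float64(294.14), np.float64(179.15), np.float64(1555.0)), (np.float64(285.72), np.float64(180.18), np.float64(1548.0)), (np.float64(277.65), np.float64(181.15), np.float64(1675.0))]
sc0 [(np.float64(212.68), np.float64(184.69), np.float64(7752.0)), (np.float64(227.03), np.float64(184.43), np.float64(1350.0)), (np.float64(222.0), np.float64(189.42), np.float64(1418.0)), (np.float64(216.72), np.float64(194.53), np.float64(1516.0))]
sc9 [(np.float64(254.47), np.float64(195.34), np.float64(1426.0)), (np.float64(249.16), np.float64(200.59), np.float64(1443.0)), (np.float64(243.69), np.float64(205.7), np.float64(1571.0))]
[ 7.6 20.6 68.3] 1.5
[ 6.5  1.5 67.8] 2.0
[  5.5 -17.3  68. ] 2.1
[16.3 63.8 53.3] 0.7
[55.3 42.  26.9] 3.5
[ 55.7 -39.   25.9] 4.5
```

```bash
python3 - <<'E'
from h import *
def cents(d,box,th):
    u0,v0,u1,v1=box; im=cv2.resize(d['color'][v0:v1,u0:u1],None,fx=8,fy=8,interpolation=cv2.INTER_CUBIC)
    hsv=cv2.cvtColor(im,cv2.COLOR_RGB2HSV); m=((hsv[...,2]>th)&(hsv[...,1]<70)).astype(np.uint8)
    n,l,st,c=cv2.connectedComponentsWithStats(m)
    return [((c[i][0]+.5)/8-.5+u0,(c[i][1]+.5)/8-.5+v0,st[i][4]) for i in range(1,n) if st[i][4]>200]
for f,th in [('s6',100),('s7',100),('s8',150),('s9',150)]:
    d=load(f); cs=[c for c in cents(d,(238,190,264,214),th) if c[2]<3000]
    print(f,[(round(c[0],2),round(c[1],2),c[2],w2s(onz(d,c[0],c[1],.142)).round(1)[:2].tolist()) for c in cs])
E
```

```text
s6 [(np.float64(262.56), np.float64(191.0), np.int32(251), [13.7, 42.2])]
s7 []
s8 [(np.float64(254.48), np.float64(195.37), np.int32(1658), [6.1, 21.6]), (np.float64(249.22), np.float64(200.63), np.int32(1672), [5.1, 2.2]), (np.float64(243.85), np.float64(205.75), np.int32(1729), [3.8, -16.6])]
s9 [(np.float64(254.47), np.float64(195.34), np.int32(1426), [6.0, 21.7]), (np.float64(249.16), np.float64(200.59), np.int32(1443), [4.9, 2.2]), (np.float64(243.69), np.float64(205.7), np.int32(1571), [3.4, -16.7])]
```

Triangulated, the caps put the toe about 2–3 mm short, with a slight yaw of about 3°. That is inside tolerance but thin. I'll re-seat it with a low push just right of centre, then hold the flap open once more with the toe home.

```bash
python3 - <<'E'
from h import *
o=observe(); p=o['position']; g=s2w(-60,-36,145); print(g-p,(g-p)/14, o['ft_force'],o['wrist_torque'])
E
```

```text
[ 0.13895669 -0.42406643 -0.02828547] [ 0.00992548 -0.03029046 -0.00202039] [0.32633384 1.03040963 0.17544983] [-0.02410058 -0.01959158  0.02949436]
```

Emit:
jog_arm:
  travel:
    - [0.0099,-0.0303,-0.002]
    - [0.0099,-0.0303,-0.002]
    - [0.0099,-0.0303,-0.002]
    - [0.0099,-0.0303,-0.002]
    - [0.0099,-0.0303,-0.002]
    - [0.0099,-0.0303,-0.002]
    - [0.0099,-0.0303,-0.002]
    - [0.0099,-0.0303,-0.002]
    - [0.0099,-0.0303,-0.002]
    - [0.0099,-0.0303,-0.002]
    - [0.0099,-0.0303,-0.002]
    - [0.0099,-0.0303,-0.002]
    - [0.0099,-0.0303,-0.002]
    - [0.0099,-0.0303,-0.002]
    - [0,0,0]
    - [0,0,0]
  dr:
    - [0,0,0]
    - [0,0,0]
    - [0,0,0]
    - [0,0,0]
    - [0,0,0]
    - [0,0,0]
    - [0,0,0]
    - [0,0,0]
    - [0,0,0]
    - [0,0,0]
    - [0,0,0]
    - [0,0,0]
    - [0,0,0]
    - [0,0,0]
    - [0,0,0]
    - [0,0,0]

```text
time_s: 12.22
position: [0.4783, -0.0747, 0.2205]
tool_rot: [[-0.904, 0.427, -0.002], [0.427, 0.904, 0.001], [0.002, -0.0, -1.0]]
ft_force: [0.8, 0.3, 0.2]
grip_width: 0.065
```

```bash
python3 - <<'E'
from h import *
o=observe(); print(o['time_s'],w2s(o['position']))
E
```

```text
12.2167 [-61.11184147 -37.38803915 145.52925197]
```

Emit:
jog_arm:
  travel:
    - [0,0,-0.03]
    - [0,0,-0.03]
    - [0,0,-0.03]
    - [0,0,-0.027]
    - [0,0,-0.01]
    - [0,0,0]
    - [0.005,0.001,0]
    - [0.005,0.001,0]
    - [0.005,0.001,0]
    - [0.003,0.0006,0]
    - [0,0,0]
    - [0,0,0]
  dr:
    - [0,0,0]
    - [0,0,0]
    - [0,0,0]
    - [0,0,0]
    - [0,0,0]
    - [0,0,0]
    - [0,0,0]
    - [0,0,0]
    - [0,0,0]
    - [0,0,0]
    - [0,0,0]
    - [0,0,0]

```text
time_s: 13.22
position: [0.497, -0.069, 0.0946]
tool_rot: [[-0.906, 0.423, 0.0], [0.423, 0.906, -0.0], [-0.001, -0.0, -1.0]]
ft_force: [0.0, 0.3, -0.5]
grip_width: 0.0647
```

```bash
python3 - <<'E'
from h import *
s=grab('scene','s10');o=observe(); print(o['time_s'],w2s(o['position']),R2.T@o['ft_force'][:2],o['ft_force'][2],o['wrist_torque'])
cv2.imwrite('pics/s10z.png',cv2.resize(s['color'][145:275,170:320][:,:,::-1],None,fx=5,fy=4.5,interpolation=cv2.INTER_CUBIC))
E
```

```text
13.2667 [-41.82814272 -35.44004798  19.50582846] [ 0.06660765 -0.27368022] -0.38928221344778774 [0.03567324 0.00638064 0.01556208]
```

View pics/s10z.png

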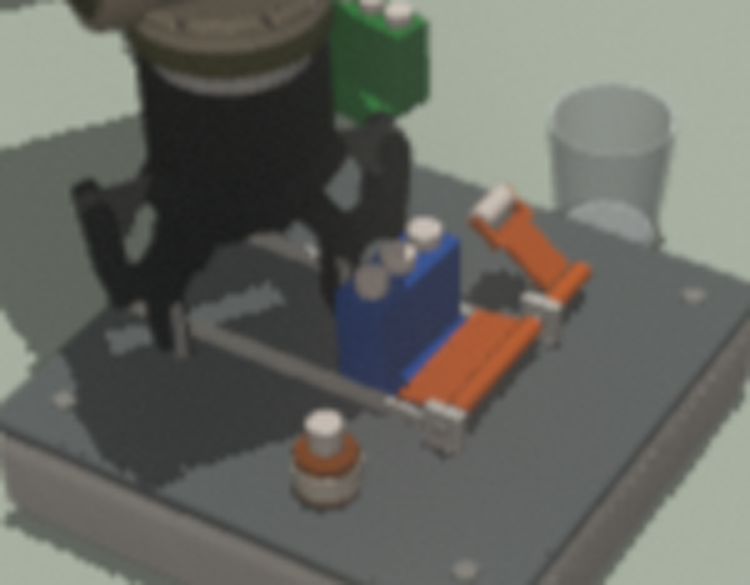

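The finger stands behind the block, not yet touching, and the vial and flap are undisturbed. Advancing in small steps.

Emit:
jog_arm:
  travel:
    - [0.001,0.0002,0]
    - [0.001,0.0002,0]
    - [0.001,0.0002,0]
    - [0,0,0]
  dr:
    - [0,0,0]
    - [0,0,0]
    - [0,0,0]
    - [0,0,0]

```text
time_s: 13.6
position: [0.5, -0.0685, 0.0944]
tool_rot: [[-0.906, 0.423, 0.0], [0.423, 0.906, -0.0], [-0.0, 0.0, -1.0]]
ft_force: [0.1, 0.2, -0.2]
grip_width: 0.0648
```

```bash
cat >f.py <<'E'
from h import *
o=observe(); print(o['time_s'],w2s(o['position']).round(2),(R2.T@o['ft_force'][:2]).round(2),o['ft_force'][2].round(2),o['wrist_torque'].round(3))
E
python3 f.py
```

```text
13.6 [-38.62 -35.55  19.36] [0.16 0.15] -0.2 [-0.005 -0.037  0.002]
```

Emit:
jog_arm:
  travel:
    - [0.001,0.0002,0]
    - [0,0,0]
  dr:
    - [0,0,0]
    - [0,0,0]

```text
time_s: 13.77
position: [0.5005, -0.0683, 0.0943]
tool_rot: [[-0.906, 0.423, -0.001], [0.423, 0.906, -0.0], [0.001, -0.001, -1.0]]
ft_force: [-2.5, -1.1, 1.2]
grip_width: 0.065
```

```bash
python3 f.py
```

```text
13.7667 [-38.04 -35.5   19.33] [-2.65 -0.59] 1.25 [-0.092  0.349  0.054]
```

Emit:
jog_arm:
  travel:
    - [0.001,0.0002,0]
    - [0,0,0]
  dr:
    - [0,0,0]
    - [0,0,0]

```text
time_s: 13.93
position: [0.5011, -0.0681, 0.0944]
tool_rot: [[-0.906, 0.423, -0.002], [0.423, 0.906, -0.0], [0.002, -0.001, -1.0]]
ft_force: [-6.0, -2.4, 4.8]
grip_width: 0.0653
```

```bash
python3 f.py
```

```text
13.9333 [-37.42 -35.44  19.45] [-6.41 -1.18] 4.82 [-0.054  0.735  0.199]
```

The force climbs stiffly from the very first contact (about 4 N per mm), so the block really is against the stop. I'll back off and check.

Emit:
jog_arm:
  travel:
    - [-0.002,-0.0004,0]
    - [-0.003,-0.0006,0]
    - [-0.01,-0.002,0]
    - [-0.01,-0.002,0]
    - [0,0,0]
    - [0,0,0]
  dr:
    - [0,0,0]
    - [0,0,0]
    - [0,0,0]
    - [0,0,0]
    - [0,0,0]
    - [0,0,0]

```text
time_s: 14.43
position: [0.477, -0.0731, 0.0945]
tool_rot: [[-0.906, 0.424, 0.001], [0.424, 0.906, 0.0], [-0.001, 0.0, -1.0]]
ft_force: [0.1, -0.2, 1.2]
grip_width: 0.0648
```

```bash
python3 f.py; python3 - <<'E'
from h import *
s=grab('scene','s11')
cv2.imwrite('pics/s11z.png',cv2.resize(s['color'][145:275,170:320][:,:,::-1],None,fx=5,fy=4.5,interpolation=cv2.INTER_CUBIC))
E
```

```text
14.4333 [-62.12 -35.55  19.45] [ 0.09 -0.24] 1.18 [-0.029  0.047  0.034]
```

View pics/s11z.png

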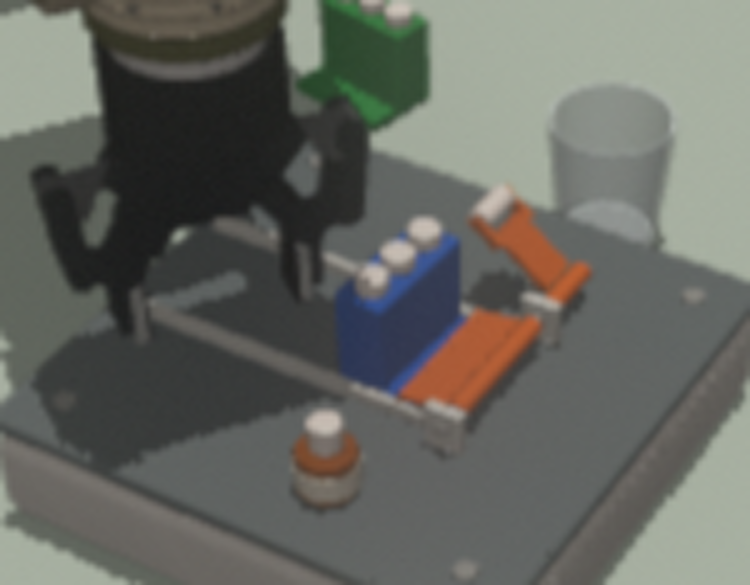

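```bash
python3 - <<'E'
from h import *
def cents(d,box,th):
    u0,v0,u1,v1=box; im=cv2.resize(d['color'][v0:v1,u0:u1],None,fx=8,fy=8,interpolation=cv2.INTER_CUBIC)
    hsv=cv2.cvtColor(im,cv2.COLOR_RGB2HSV); m=((hsv[...,2]>th)&(hsv[...,1]<70)).astype(np.uint8)
    n,l,st,c=cv2.connectedComponentsWithStats(m)
    return [((c[i][0]+.5)/8-.5+u0,(c[i][1]+.5)/8-.5+v0,st[i][4]) for i in range(1,n) if st[i][4]>200]
for f in ['scene0','s9','s10','s11']:
    d=load(f); b=(214,180,236,203) if f=='scene0' else (238,190,264,214)
    print(f,[(round(c[0],2),round(c[1],2),c[2],w2s(onz(d,c[0],c[1],.142)).round(1)[:2].tolist()) for c in cents(d,b,150)])
a=load('s9')['color'];b=load('s11')['color']
A=np.hstack([cv2.resize(x[180:250,225:300][:,:,::-1],None,fx=5.3,fy=5.3,interpolation=cv2.INTER_CUBIC) for x in (a,b)]); cv2.imwrite('pics/cmp.png',A)
E
```

```text
scene0 [(np.float64(216.67), np.float64(182.7), np.int32(2926), [-86.5, 14.0]), (np.float64(227.03), np.float64(184.43), np.int32(1350), [-63.8, 20.9]), (np.float64(222.0), np.float64(189.42), np.int32(1418), [-64.0, 1.9]), (np.float64(216.65), np.float64(194.53), np.int32(1548), [-64.5, -17.3])]
s9 [(np.float64(254.47), np.float64(195.34), np.int32(1426), [6.0, 21.7]), (np.float64(249.16), np.float64(200.59), np.int32(1443), [4.9, 2.2]), (np.float64(243.69), np.float64(205.7), np.int32(1571), [3.4, -16.7])]
s10 [(np.float64(254.48), np.float64(195.36), np.int32(1621), [6.0, 21.7]), (np.float64(251.4), np.float64(200.55), np.int32(324), [8.9, 4.7])]
s11 [(np.float64(254.44), np.float64(195.38), np.int32(1608), [6.0, 21.6]), (np.float64(249.17), np.float64(200.57), np.int32(1674), [4.9, 2.3]), (np.float64(244.56), np.float64(205.49), np.int32(1218), [4.6, -15.2])]
```

View pics/cmp.png

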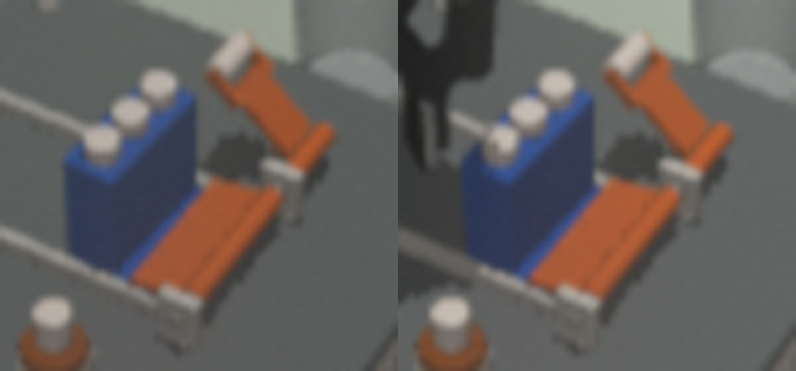

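Nothing moved, so the block is seated or the link touched it high up, which I can't tell from this view. I'll do the cleaner version: turn the tool 14°, hold the flap open with the left finger, and push low at y ≈ −8 with the right finger, whose links lean away from the block.

Emit:
jog_arm:
  travel:
    - [0,0,0]
    - [0,0,0]
    - [0,0,0]
    - [-0.002,0.01,0]
    - [-0.002,0.01,0]
    - [-0.002,0.01,0]
    - [-0.002,0.01,0]
    - [-0.002,0.01,0]
    - [-0.002,0.01,0]
    - [0,0,0]
    - [0,0,0]
  dr:
    - [0,0,0.083]
    - [0,0,0.083]
    - [0,0,0.082]
    - [0,0,0]
    - [0,0,0]
    - [0,0,0]
    - [0,0,0]
    - [0,0,0]
    - [0,0,0]
    - [0,0,0]
    - [0,0,0]

```text
time_s: 15.4
position: [0.4648, -0.0125, 0.0944]
tool_rot: [[-0.982, 0.187, 0.0], [0.187, 0.982, -0.0], [-0.0, -0.0, -1.0]]
ft_force: [0.1, 0.2, 0.2]
grip_width: 0.0652
```

```bash
python3 f.py; python3 - <<'E'
from h import *
o=observe();print(o['tool_rot'][:,1], np.degrees(np.arctan2(*o['tool_rot'][1::-1,1]))-np.degrees(YAW))
E
```

```text
15.4 [-61.98  26.32  19.43] [0.14 0.13] 0.16 [ 0.044 -0.012 -0.005]
[ 1.86936744e-01  9.82371945e-01 -1.26582962e-04] 67.76474301995806
```

Emit:
jog_arm:
  travel:
    - [0.0049,0.001,0]
    - [0.0049,0.001,0]
    - [0.0049,0.001,0]
    - [0.0049,0.001,0]
    - [0.0049,0.001,0]
    - [0.0049,0.001,0]
    - [0.0049,0.001,0]
    - [0.0049,0.001,0]
    - [0.0049,0.001,0]
    - [0.0049,0.001,0]
    - [0.0049,0.001,0]
    - [0,0,0]
    - [0,0,0]
  dr:
    - [0,0,0]
    - [0,0,0]
    - [0,0,0]
    - [0,0,0]
    - [0,0,0]
    - [0,0,0]
    - [0,0,0]
    - [0,0,0]
    - [0,0,0]
    - [0,0,0]
    - [0,0,0]
    - [0,0,0]
    - [0,0,0]

```text
time_s: 16.48
position: [0.5186, -0.002, 0.0941]
tool_rot: [[-0.982, 0.188, -0.001], [0.188, 0.982, -0.0], [0.001, -0.0, -1.0]]
ft_force: [-2.6, -1.3, -0.6]
grip_width: 0.0649
```

```bash
python3 f.py;  python3 - <<'E'
from h import *
s=grab('scene','s12')
cv2.imwrite('pics/s12z.png',cv2.resize(s['color'][145:275,170:320][:,:,::-1],None,fx=5,fy=4.5,interpolation=cv2.INTER_CUBIC))
E
```

```text
16.4833 [-7.18 25.92 19.12] [-2.76 -0.74] -0.6 [-0.085  0.347  0.117]
```

View pics/s12z.png

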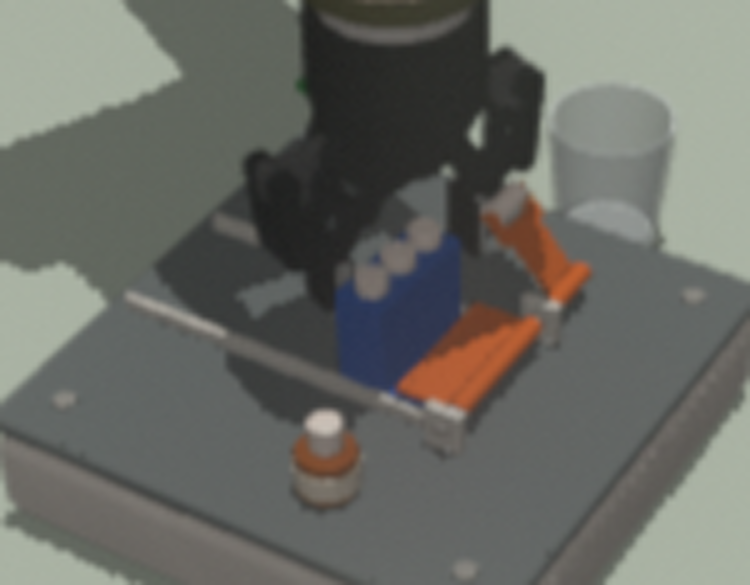

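The flap is open again, with the roller at (503,205), and the right finger is just behind the block. Now small steps.

Emit:
jog_arm:
  travel:
    - [0.001,0.0002,0]
    - [0.001,0.0002,0]
    - [0,0,0]
  dr:
    - [0,0,0]
    - [0,0,0]
    - [0,0,0]

```text
time_s: 16.78
position: [0.5207, -0.0016, 0.0944]
tool_rot: [[-0.982, 0.188, -0.0], [0.188, 0.982, 0.0], [0.0, 0.0, -1.0]]
ft_force: [-2.9, 0.4, -0.5]
grip_width: 0.065
```

```bash
python3 f.py
```

```text
16.7833 [-5.01 25.84 19.35] [-2.8   0.98] -0.46 [-0.02   0.386  0.088]
```

Emit:
jog_arm:
  travel:
    - [0.001,0.0002,0]
    - [0,0,0]
  dr:
    - [0,0,0]
    - [0,0,0]

```text
time_s: 16.95
position: [0.5218, -0.0014, 0.0944]
tool_rot: [[-0.982, 0.188, 0.0], [0.188, 0.982, 0.0], [-0.0, 0.0, -1.0]]
ft_force: [-3.0, 0.2, 0.5]
grip_width: 0.0649
```

```bash
python3 f.py
```

```text
16.95 [-3.92 25.85 19.37] [-2.89  0.76] 0.47 [0.043 0.38  0.114]
```

Emit:
jog_arm:
  travel:
    - [0.001,0.0002,0]
    - [0,0,0]
  dr:
    - [0,0,0]
    - [0,0,0]

```text
time_s: 17.12
position: [0.5226, -0.0013, 0.0944]
tool_rot: [[-0.982, 0.188, -0.001], [0.188, 0.982, -0.0], [0.001, -0.0, -1.0]]
ft_force: [-5.1, 0.6, 3.0]
grip_width: 0.0652
```

```bash
python3 f.py
```

```text
17.1167 [-3.13 25.85 19.4 ] [-4.84  1.57] 3.03 [0.019 0.636 0.122]
```

Emit:
jog_arm:
  travel:
    - [0.0008,0.0002,0]
    - [0,0,0]
    - [0,0,0]
  dr:
    - [0,0,0]
    - [0,0,0]
    - [0,0,0]

```text
time_s: 17.37
position: [0.5232, -0.0011, 0.0944]
tool_rot: [[-0.982, 0.188, -0.001], [0.188, 0.982, -0.0], [0.001, -0.0, -1.0]]
ft_force: [-5.6, -1.2, 2.9]
grip_width: 0.065
```

```bash
python3 f.py;  python3 - <<'E'
from h import *
s=grab('scene','s13');s2=load('s12')
cv2.imwrite('pics/s13z.png',np.hstack([cv2.resize(x['color'][180:250,225:300][:,:,::-1],None,fx=5.3,fy=5.3,interpolation=cv2.INTER_CUBIC) for x in (s2,s)]))
E
```

```text
17.3667 [-2.54 25.84 19.43] [-5.76 -0.08] 2.87 [-0.067  0.795  0.09 ]
```

View pics/s13z.png

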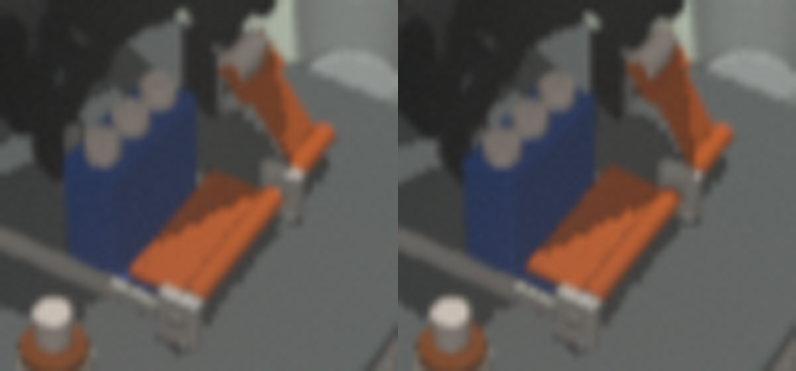

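With the flap fully open, the block doesn't move under about 3 N of extra push, so it is firm against the stop. Now I'll retreat and move clear.

Emit:
jog_arm:
  travel:
    - [-0.0015,-0.0003,0]
    - [-0.0025,-0.0005,0]
    - [-0.0025,-0.0005,0]
    - [-0.0039,-0.0008,0]
    - [-0.0039,-0.0008,0]
    - [-0.0039,-0.0008,0]
    - [-0.0039,-0.0008,0]
    - [-0.0049,-0.001,0]
    - [-0.0098,-0.002,0]
    - [-0.0098,-0.002,0]
    - [-0.0098,-0.002,0]
    - [-0.0098,-0.002,0]
    - [0,0,0.02]
    - [0,0,0.03]
    - [0,0,0.03]
    - [0,0,0.03]
    - [0,0,0.02]
    - [0,0,0]
  dr:
    - [0,0,0]
    - [0,0,0]
    - [0,0,0]
    - [0,0,0]
    - [0,0,0]
    - [0,0,0]
    - [0,0,0]
    - [0,0,0]
    - [0,0,0]
    - [0,0,0]
    - [0,0,0]
    - [0,0,0]
    - [0,0,0]
    - [0,0,0]
    - [0,0,0]
    - [0,0,0]
    - [0,0,0]
    - [0,0,0]

```text
time_s: 18.92
position: [0.4586, -0.015, 0.2283]
tool_rot: [[-0.982, 0.188, 0.008], [0.188, 0.982, -0.002], [-0.008, -0.001, -1.0]]
ft_force: [-0.6, -0.3, 0.1]
grip_width: 0.0652
```

Emit:
jog_arm:
  travel:
    - [-0.005,0.03,0.003]
    - [-0.01,0.03,0.003]
    - [-0.01,0.03,0.003]
    - [-0.01,0.03,0.003]
    - [-0.01,0.03,0.003]
    - [-0.01,0.03,0.003]
    - [-0.01,0.03,0.003]
    - [-0.01,0.03,0.003]
    - [-0.01,0.03,0.003]
    - [-0.01,0.03,0.003]
    - [-0.01,0.03,0.003]
    - [0,0,0]
    - [0,0,0]
    - [0,0,0]
  dr:
    - [0,0,0]
    - [0,0,0]
    - [0,0,0]
    - [0,0,0]
    - [0,0,0]
    - [0,0,0]
    - [0,0,0]
    - [0,0,0]
    - [0,0,0]
    - [0,0,0]
    - [0,0,0]
    - [0,0,0]
    - [0,0,0]
    - [0,0,0]

```text
time_s: 20.08
position: [0.3522, 0.315, 0.2567]
tool_rot: [[-0.982, 0.188, -0.001], [0.188, 0.982, -0.001], [0.001, -0.001, -1.0]]
ft_force: [-1.0, -0.3, 0.8]
grip_width: 0.0648
```

```bash
python3 f.py; python3 - <<'E'
from h import *
s=grab('scene','s14');t=grab('top','t14')
def cents(d,box,th):
    u0,v0,u1,v1=box; im=cv2.resize(d['color'][v0:v1,u0:u1],None,fx=8,fy=8,interpolation=cv2.INTER_CUBIC)
    hsv=cv2.cvtColor(im,cv2.COLOR_RGB2HSV); m=((hsv[...,2]>th)&(hsv[...,1]<70)).astype(np.uint8)
    n,l,st,c=cv2.connectedComponentsWithStats(m)
    return [((c[i][0]+.5)/8-.5+u0,(c[i][1]+.5)/8-.5+v0) for i in range(1,n) if 200<st[i][4]<2500]
def tri(a,b):
    (c1,r1),(c2,r2)=a,b
    k=np.linalg.lstsq(np.c_[r1,-r2],c2-c1,rcond=None)[0]; return (c1+k[0]*r1+c2+k[1]*r2)/2
for T,S,bt,bs in [(load('top0'),load('scene0'),(276,200,308,220),(214,180,236,203)),(load('t9'),load('s9'),(272,172,300,190),(238,190,264,214)),(t,s,(272,172,300,190),(238,190,264,214))]:
    a=sorted(cents(T,bt,110));b=sorted(cents(S,bs,150),reverse=True)
    print(len(a),len(b),[w2s(tri(ray(T,*p),ray(S,*q))).round(1).tolist() for p,q in zip(a,[x for x in b][:3])])
A=np.hstack([cv2.resize(s['color'][165:295,160:335][:,:,::-1],(400,300),interpolation=cv2.INTER_CUBIC),cv2.resize(t['color'][120:260,185:385][:,:,::-1],(400,300),interpolation=cv2.INTER_CUBIC)]);cv2.imwrite('pics/fin.png',A)
E
```

```text
20.0833 [-107.27  369.6   181.68] [-1.01 -0.14] 0.83 [-0.004 -0.043  0.004]
3 3 [[-61.1, 19.5, 69.5], [-61.4, 0.7, 69.3], [-61.8, -18.3, 69.2]]
3 3 [[8.2, 20.2, 69.4], [7.1, 1.6, 68.8], [5.9, -17.7, 69.3]]
3 3 [[8.2, 20.0, 69.1], [7.5, 1.0, 69.0], [6.5, -18.2, 69.4]]
```

View pics/fin.png

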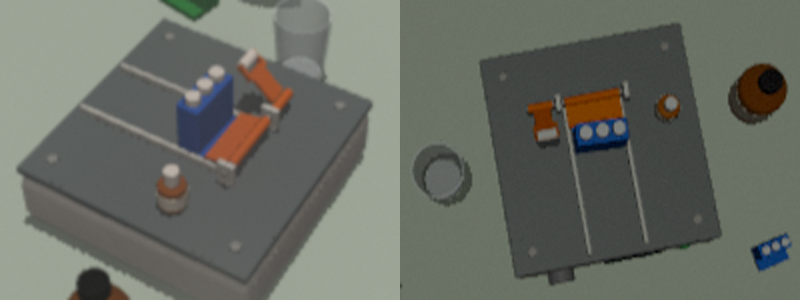

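```bash
python3 -c "
from rig import close_job; print(close_job())"
```

```text
the job is handed in; nothing more can be done
None
```

I handed the job in at about 20 s with the block's toe under the closed flap. My last check put the toe about 1.6 mm short of the stop, inside the 4 mm limit. No verdict was reported, so whether it passed is not confirmed.

**What I did**
1. I pushed the block with one finger until its toe was just short of the lip.
2. I opened the flap with the left finger on the roller, to about 0.36 rad, while the toe was still outside.
3. I pushed the block home with the right finger while the flap stayed open, to an estimated 0.8 rad. Then I backed out and the flap closed on the toe.
4. The first check put the toe 2–3 mm short, with about 3° of yaw. I pushed again low down with the flap closed, then once more with the flap held open. The block hardly moved either time and the force rose stiffly at once.

**Last checks**
- **Block position:** it is upright and about 1 mm off the middle. The yaw is about 2.5° (limit about 6.9°).
- **Flap:** the roller's position matched about 0.19 rad after the first close, and the flap looks the same in the final pictures. I did not measure its force on the toe.
- **Surroundings:** the vial, bottle and beaker look unmoved, and the arm is clear.

**What disagreed:** the pictures say 1.6 mm short, but the stiff push says the toe is touching the stop. Part of the difference could be the camera calibration (about 2 mm) and the slight yaw. I could not see the stop under the flap to settle it. The low push with the flap closed may also have touched the block high up with a finger link.

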